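# Third hand at the frame jig

## Task

A small wooden printing frame is being put together on the plywood jig: pick up the loose cross rail (the long bar, not the short offcut of the same wood), lay it flat on the jig board, snug along the two side stops, and push its end squarely against the long bar that is clamped there, so that your colleague can drive the screws. The softwood dents and the clamps can slip, so be gentle: push with a steady 6 to 18 N for at least three seconds and never knock or press the rail against anything on the jig with more than 35 N. Finish while still holding the rail and pushing it home like that, without letting go, and leave everything else on the bench where it is.

Things in the scene. Friction and masses are not known exactly. Their poses are not given: they have to be found in the camera images.
- rail_center (a point): centre (half-way along, across and up) of the loose cross rail: (all sizes here in mm) a straight light softwood bar 200 long, 30 wide, 45 tall, about 0.13 kg, with a 5 mm wide, 8 mm deep groove along its top; it stands on the bench on its 30 mm side. x runs along its length, y across its width, z up. Its two ends are alike: either may go to the joint. Planed wood: it slides on the jig with a friction of about 0.4
- rail_place (a point): where the rail's centre has to be when it is home, 37.5 above the bench (the jig board is 15 thick): flat on the board, end against the long bar, side against the side stops. A fixed point of the jig; x points along the rail's line towards the long bar (the direction to push), y points away from the side stops, z up. The open board on the -x side is 140 deep from here; the board is 330 (x) by 380 (y) and fixed to the bench
- stile: the long bar of the frame, fixed to the jig: same wood and section, 300 long along y, 30 wide along x, 45 tall; rigid. Origin: centre of its underside, 15 above the bench, x, y, z as for rail_place. Its inner face, which the rail's end must meet, is at x = -15; the joint is at its -y end (y = -150 to -120). Two horizontal toggle clamps stand on its inner side, at y = -45 and y = 85 (34 wide, up to 83 above the bench, their handles reaching back to x = -155)
- side_stops: two low dark wood blocks screwed to the jig board, each 36 long (x), 26 wide, 20 tall, their faces towards +y in one line: the rail's side lies along both. Origin on the board, on their centre line; the blocks span x = -123 to -87 and x = 37 to 73, y = -13 to 13; between them, beside the rail's middle, is a free gap of 124 for a finger
- jig: the plywood assembly board with all that is fixed on it; origin: centre of its underside at bench height, x, y, z as for rail_place (rail_place is at x = -25, y = -135). Along its +y side lies a cross rail already fastened (y = 120 to 150)
- offcut: short offcut of the same bar, 80 x 30 x 45, origin at the centre of its underside, x along its length; not wanted. It lies on the bench beside the rail; which of the two is nearer the robot varies
- square: try square lying on the jig board inside the frame: wooden stock 100 x 18 x 14 along its x, steel blade 110 x 22 along its y, origin near their corner; leave alone
- driver: grey and black cordless screwdriver standing on its battery, 200 tall, origin under its battery; leave alone
- glue: white glue bottle, 54 across, 150 tall, origin under its middle; leave alone
- screw_tray: open steel tray with screws, 100 x 140 x 28, origin under its middle; leave alone
- brush: flat dyeing brush, about 170 x 110 x 15, origin at the head's edge; leave alone

How it is judged:
By the outcome, as a careful person would: the job done as asked, in the order asked, and still so for the second after the job is handed in, while the arm keeps its last pose, push and grip.
It also fails if it takes over 67 s, if anything falls off the work surface, if the arm or the gripper's body presses on something with over 40 N, if the wrist force passes 120 N, or if a joint passes its speed limit or range.

## Robot

A 6-joint arm with a two-finger parallel gripper is mounted at the origin on the work surface. World frame = base frame: x ahead of the robot, y to its left, z up, the work surface at z = 0. Lengths are in m, angles in rad, forces in N, time in s.
With the tool pointing down it reaches from about 0.35 to 0.875 m from the base axis. Payload 4.2 kg.
Tool frame: the origin (TCP) lies on the centre line of the jaws, within the pads' length; the fingertips stand 17 mm ahead of it and the grasp point (between the pads) lies 2 mm behind it; z points along the fingers, y is the direction in which the jaws open and shut (so a half turn about z gives the same grasp; the last joint's range is limited). The gripper opens to 85 mm and grips with 20 to 120 N. Pads are 22 mm wide; open, the fingers measure 114 mm over their backs; the gripper's body (76 mm by 85 mm) begins 54 mm behind the grasp point. The pads swing forward as they close: fully open they stand 13 mm farther back than shut.
Start: joints at [-0.872, 0.385, 0.008, 0, -1.194, -0.259], TCP at [0.266, -0.565, 0.248] pointing down, gripper open.
Joint ranges: [-3.14, 3.14], [-1.21, 2.06], [-1.07, 1.41], [-3.16, 2.05], [-2.99, -0.16], [-3.1, 3.1]. Speed limits (rad/s): [2.79, 2.79, 3.14, 3.14, 3.14, 3.14].

## Interface

Orientations are given as a unit quaternion [w, x, y, z].
In Python, from cell import bot gives the robot as it stands.
- The arm moves only by the tool arm_command, never from a script. Its argument "series" is a list of rows, each an object with "slide": the shift along the tool's x, y, z in mm, a list of three; "rot": the turn, a rotation vector about the tool's x, y, z in rad, a list of three; "jaw": the opening in per cent of the stroke, from 0 (shut) to 100 (fully open). In form: [{"slide": [tx, ty, tz], "rot": [wx, wy, wz], "jaw": jaw}, ...]. A call has 1 to 5 rows; each row shifts and turns the pose as measured when the row begins, along the tool's axes as they then stand; what a row does not reach is not made up. A row lasts 1/12 s, in which the tool goes at most 41.7 mm and 7.16 degrees, less where a joint would pass 70% of its speed; a pose out of reach is approached as far as the arm can. A call with a gripper value outside its range is refused whole. The fingers move at their own pace and stop on an object; the grip force is fixed at half the most. Time passes only in rows, so rows that do not move let the fingers close. It gives the time, the measured TCP pose, the force and the opening at its end, in the units of the state.
- bot.observe(): the state, without advancing time (a new reading comes with each control period).
- bot.snapshot(name): name is "side" or "top" or "wrist"; returns (picture, depth): 480x640x3 uint8, red, green, blue; 480x640 float32, m along the optical axis (not along the pixel's ray), 0 where there is no reading.
- bot.camera_model(name): a dict with "intrinsics" (3x3 intrinsics, pixels), "R" (3x3) and "t" (3): a world point X has camera coordinates R X + t. Camera axes: x right, y down, z forward; pixel columns grow to the right and rows downward; lengths in m; the calibration is good to about 2 mm. A picture is of the moment at which its call begins: read the wrist's pose just before it. camera_model takes no time and is no camera call; for the wrist camera it gives the pose at the moment of the call.
- bot.finish_job(): hands the job in, once; it reports no verdict.
Trained networks look in the newest picture that a camera, given by its name, has taken for a name from the list of things; names that differ only in an ending like _2 or _b are one class to them, and where a whole thing is asked for, a point or a joint stands for the part that bears it (a point fixed in the world has none). Each returns a list of dicts, best first, with "conf" (0 to 1); they miss things now and then, are a little off and sometimes report something else, mostly with a low value. They report only what shows in the picture. A call takes as long as a camera call.
- bot.look_for(thing, camera): "at" ([column, row] in pixels, amid what is visible of it).
- bot.regions_of(thing, camera): "region" (480x640 bool, what is visible of it) and "at" ([column, row] in pixels, amid what is visible of it).
- bot.mark_of(thing, camera): "at" ([column, row] in pixels: a listed point, or the origin of a listed thing).
The state is a dict: "time_s": time; "joint_positions": joint angles; "dq": joint speeds; "joint_efforts": joint torques, N m; "tool_pos": TCP position; "eef_rot": TCP orientation; "ft_force": force on the tool from outside, world axes, zero at the start; "wrist_torque": the same for the moment, N m; "width": finger opening in m.
Only numpy, scipy, OpenCV 4.12 (cv2) and the standard library are available. Lean on these libraries where they do the work, as an engineer would, in place of code of your own. Each camera call takes 0.05 s, during which the arm holds its last target. There are 200 camera calls.

## Working session

There is one attempt and no reset: what is moved stays moved. The work goes in short steps, Python scripts to look and compute and a tool call to move; the robot and the scene stay as the last step left them, time stands still between calls to the robot, and variables do not carry over. Pictures are saved under pics/ and viewed, about 8 in all and at most 12, crops included, and the job is handed in when it is done.

Besides the shell and the picture viewer there is one more tool, called as name(argument=value, ...) on one line, values as JSON. arm_command: Moves the arm, as the interface text tells. Its arguments: {"type":"object","properties":{"series":{"type":"array"}},"required":["series"]}

```bash
ls; mkdir -p pics
cat > h.py <<'E'
import numpy as np, cv2
from cell import bot
from scipy.spatial.transform import Rotation as Rn
def snap(c):
    m=bot.camera_model(c); p,d=bot.snapshot(c); return p,d,m
def world(m,u,v,z):  # depth z
    K=np.array(m["intrinsics"]); c=np.stack([(np.asarray(u)-K[0,2])/K[0,0]*z,(np.asarray(v)-K[1,2])/K[1,1]*z,z],-1)
    return (c-np.array(m["t"]))@np.array(m["R"])
def cloud(m,d):
    v,u=np.mgrid[0:480,0:640]; return world(m,u,v,d)
def save(n,p): cv2.imwrite("pics/%s.png"%n,p[:,:,::-1])
E
python3 - <<'E'
from h import *
ims=[]
for c in ("top","side"):
    p,d,m=snap(c); save(c,p); W=cloud(m,d); np.savez("%s.npz"%c,W=W,p=p,d=d)
    print(c,"campos",-np.array(m["R"]).T@np.array(m["t"]))
    for t in ["rail_center","rail_place","stile","side_stops","offcut","jig"]:
        for r in bot.mark_of(t,c)[:2]:
            u,v=np.array(r["at"]).round().astype(int); print(t,r["conf"],u,v,W[min(v,479),min(u,639)].round(3))
s=bot.observe();print(s)
E
```

```text
pics
top campos [0.2581977  0.00767597 1.47982791]
rail_center 0.77 434 256 [ 0.422 -0.3    0.044]
rail_place 0.78 321 237 [0.491 0.026 0.015]
stile 0.92 285 188 [0.634 0.128 0.059]
stile 0.65 276 254 [0.444 0.161 0.012]
side_stops 0.5 432 202 [ 0.587 -0.309  0.021]
side_stops 0.46 334 232 [ 0.506 -0.014  0.013]
offcut 0.93 434 200 [ 0.588 -0.311  0.043]
offcut 0.71 334 230 [0.258 0.008 1.48 ]
jig 0.88 282 222 [0.541 0.142 0.012]
side campos [0.40132911 0.96566196 1.05986478]
rail_center 0.94 364 170 [ 0.422 -0.298  0.04 ]
rail_place 0.56 329 246 [0.49  0.002 0.014]
stile 0.94 270 272 [0.621 0.139 0.044]
stile 0.7 297 286 [0.552 0.15  0.016]
side_stops 0.65 323 240 [ 0.509 -0.016  0.015]
offcut 0.62 307 172 [ 0.597 -0.308  0.002]
jig 0.97 300 286 [0.545 0.148 0.014]
{'time_s': 0.7, 'joint_positions': array([-8.72401764e-01,  3.84638109e-01,  7.90883829e-03, -2.17723566e-05,
       -1.19399446e+00, -2.58606054e-01]), 'dq': array([ 4.38295977e-04, -2.35492217e-03,  6.49545957e-05, -1.45208839e-03,
        6.74621694e-04, -2.76430081e-04]), 'joint_efforts': array([ 3.33393418e-04, -3.91946340e+01,  1.88581699e+01,  4.18984562e+00,
       -2.91539945e-04,  7.83222788e-06]), 'tool_pos': array([ 0.26611353, -0.56549049,  0.2483497 ]), 'eef_rot': array([ 2.56982033e-05, -2.18122516e-01,  9.75921394e-01, -2.75586354e-05]), 'ft_force': array([ 0.15967305, -0.1927831 , -0.3712146 ]), 'wrist_torque': array([ 0.03915148, -0.00384975,  0.01865362]), 'width': 0.08526817041165766}
```

```bash
sleep 1; ls pics
```

```text
side.png
top.png
```

View pics/top.png

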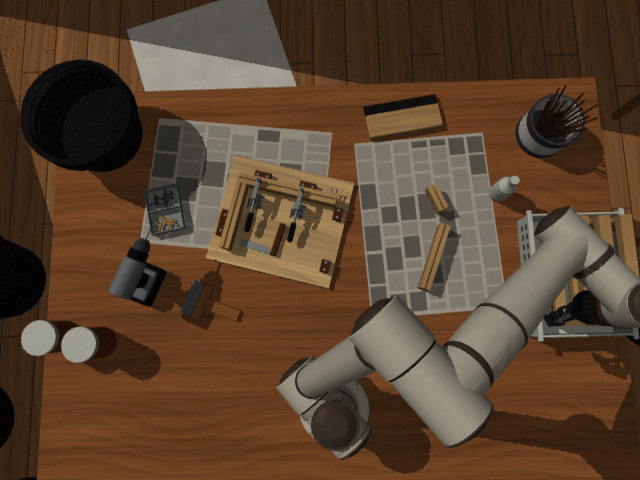

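View pics/side.png

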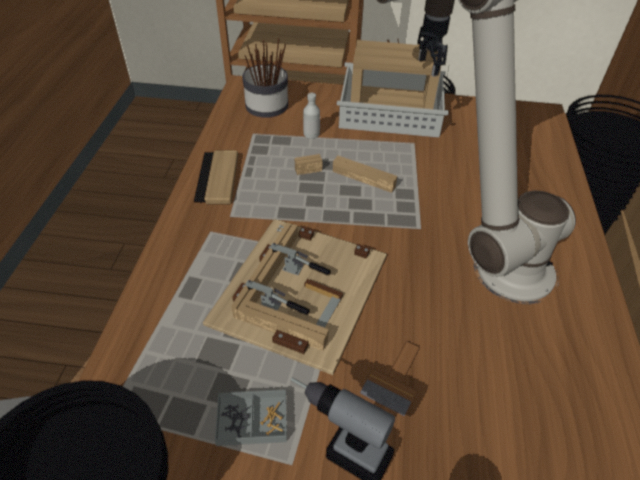

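Run:
```python
import numpy as np,cv2
W=np.load("top.npz")["W"]; z=W[...,2]
def rects(lo,hi,x0,x1,y0,y1,n=40,k=0):
    m=((z>lo)&(z<hi)&(W[...,0]>x0)&(W[...,0]<x1)&(W[...,1]>y0)&(W[...,1]<y1)).astype(np.uint8)
    N,L,S,C=cv2.connectedComponentsWithStats(m)
    for i in range(1,N):
        if S[i,4]>=n:
            P=W[L==i]; r=cv2.minAreaRect((P[:,:2]*1000).astype(np.float32)); print(S[i,:4],S[i,4],"z",np.median(P[:,2]).round(4),"c",np.round(r[0],1),"sz",np.round(r[1],1),"a",round(r[2],2))
print("rail/offcut");rects(.03,.055,.3,.75,-.45,-.15)
print("stile/clamps");rects(.05,.07,.35,.8,-.1,.4)
print("stops");rects(.026,.045,.35,.8,-.15,.1,10)
print("board");rects(.008,.022,.3,.8,-.14,.45,300)
```

```text
rail/offcut
[427 183  22  29] 310 z 0.0438 c [ 597.6 -321.6] sz [80.8 32.9] a 24.4
[419 222  32  69] 773 z 0.0439 c [ 424.2 -303.9] sz [ 31.5 202.9] a 69.17
stile/clamps
[219 172  41  77] 887 z 0.0594 c [571.9 270.9] sz [ 62.4 232.5] a 71.37
[259 177  44  19] 419 z 0.0591 c [639.6 140.9] sz [124.6  31.8] a 75.23
[302 187  36  18] 352 z 0.0593 c [608.9  26.8] sz [99.8 32.5] a 74.66
[245 193  15  38] 173 z 0.0567 c [567.2 226.2] sz [ 30.3 114.2] a 81.18
[287 203  16  39] 170 z 0.0571 c [532.6 101.1] sz [ 29.8 117.4] a 80.54
stops
[299 180  18   9] 96 z 0.0349 c [649.9  62.2] sz [49.9 17.4] a 74.07
[306 198  37  23] 157 z 0.0351 c [582.1  10.7] sz [119.9  39.5] a 55.48
[319 259  12  14] 111 z 0.0351 c [404.1  17.1] sz [25.7 35.9] a 74.79
board
[206 155 149 133] 9566 z 0.0151 c [549.4 147.4] sz [382.3 335.6] a 74.54
[183 280  41  26] 524 z 0.0122 c [336.7 378.8] sz [ 73.3 118.1] a 0.03
```

The top view shows the rail at pixels (425,290) to (442,225) and the offcut at (437,197). The jig's side stops are at (338,214) and (327,266), and the joint is at the stile's right-hand end, around (335,192). The side view agrees, and the way to the jig's open right side is clear. From depth, the rail centre is (424,-304) mm at yaw -20.8°. The jig yaw is about -15.3°, and rail_place is about (489,23.5).

```bash
cat >> h.py <<'E'
def plan(p,yaw_y,n=5,maxmm=40):
    """rows in tool axes to world p (m), tool down, tool-y at yaw (deg, mod 180)"""
    s=bot.observe(); q=s["eef_rot"]; R=Rn.from_quat([q[1],q[2],q[3],q[0]]); a=np.radians(yaw_y)
    best=None
    for k in (0,np.pi):
        y=np.array([np.cos(a+k),np.sin(a+k),0]); z=np.array([0,0,-1.]); T=Rn.from_matrix(np.stack([np.cross(y,z),y,z],1))
        w=(R.inv()*T).as_rotvec()
        if best is None or np.linalg.norm(w)<np.linalg.norm(best): best=w
    d=(np.array(p)-s["tool_pos"])*1000
    print("t",round(s["time_s"],2),"pos",s["tool_pos"].round(4),"F",s["ft_force"].round(1),"w",round(s["width"],4),"dist",d.round(1),"rot left",best.round(3),"j",s["joint_positions"].round(2))
    Rc=R; left=best.copy()
    for i in range(n):
        st=d/max(1,np.linalg.norm(d)/maxmm); r=left/max(1,np.linalg.norm(left)/0.12)
        print({"slide":Rc.inv().apply(st).round(1).tolist(),"rot":r.round(3).tolist()})
        d=d-st; left=left-r; Rc=Rc*Rn.from_rotvec(r)
E
python3 -c "
from h import *
plan([.424,-.304,.2],69.2,8)"
```

```text
t 0.7 pos [ 0.2661 -0.5655  0.2483] F [ 0.2 -0.2 -0.4] w 0.0853 dist [157.9 261.5 -48.3] rot left [-0.     0.     0.803] j [-0.87  0.38  0.01 -0.   -1.19 -0.26]
{'slide': [-32.9, 21.9, 6.3], 'rot': [-0.0, 0.0, 0.12]}
{'slide': [-30.0, 25.7, 6.3], 'rot': [-0.0, 0.0, 0.12]}
{'slide': [-26.7, 29.1, 6.3], 'rot': [-0.0, 0.0, 0.12]}
{'slide': [-23.1, 32.1, 6.3], 'rot': [-0.0, 0.0, 0.12]}
{'slide': [-19.0, 34.6, 6.3], 'rot': [-0.0, 0.0, 0.12]}
{'slide': [-14.8, 36.6, 6.3], 'rot': [-0.0, 0.0, 0.12]}
{'slide': [-10.3, 38.1, 6.3], 'rot': [-0.0, 0.0, 0.083]}
{'slide': [-5.2, 28.4, 4.6], 'rot': [0.0, 0.0, 0.0]}
```

arm_command(series=[{"slide": [-33, 22, 6], "rot": [0, 0, 0.12], "jaw": 100}, {"slide": [-30, 26, 6], "rot": [0, 0, 0.12], "jaw": 100}, {"slide": [-27, 29, 6], "rot": [0, 0, 0.12], "jaw": 100}, {"slide": [-23, 32, 6], "rot": [0, 0, 0.12], "jaw": 100}, {"slide": [-19, 35, 6], "rot": [0, 0, 0.12], "jaw": 100}])

```text
time_s: 1.12
tool_pos: [0.3635, -0.4062, 0.2191]
eef_rot: [0.001, 0.076, 0.997, -0.002]
ft_force: [1.0, -0.9, 0.1]
width: 0.0858
```

```bash
python3 -c "
from h import *
plan([.424,-.304,.2],69.2,6)"
```

```text
t 1.12 pos [ 0.3635 -0.4062  0.2191] F [ 1.  -0.9  0.1] w 0.0858 dist [ 60.5 102.2 -19.1] rot left [-0.004  0.003  0.21 ] j [-0.54  0.27 -0.24  0.   -1.06 -1.18]
{'slide': [-14.7, 36.7, 6.2], 'rot': [-0.002, 0.002, 0.12]}
{'slide': [-10.2, 38.2, 6.3], 'rot': [-0.002, 0.001, 0.09]}
{'slide': [-6.8, 38.9, 6.3], 'rot': [0.0, 0.0, 0.0]}
{'slide': [-0.0, 0.3, 0.0], 'rot': [0.0, 0.0, 0.0]}
{'slide': [0.0, 0.0, 0.0], 'rot': [0.0, 0.0, 0.0]}
{'slide': [0.0, 0.0, 0.0], 'rot': [0.0, 0.0, 0.0]}
```

arm_command(series=[{"slide": [-15, 37, 6], "rot": [0, 0, 0.12], "jaw": 100}, {"slide": [-10, 38, 6], "rot": [0, 0, 0.09], "jaw": 100}, {"slide": [-7, 38, 6], "rot": [0, 0, 0.02], "jaw": 100}, {"slide": [0, 3, 1], "rot": [0, 0, 0], "jaw": 100}])

```text
time_s: 1.45
tool_pos: [0.4264, -0.2975, 0.2]
eef_rot: [0.002, 0.189, 0.982, -0.002]
ft_force: [-1.0, -1.0, 0.1]
width: 0.0852
```

Run:
```python
from h import *
p,d,m=snap("wrist"); save("w1",p)
W=cloud(m,d); z=W[...,2]; mk=((d>0)&(z>.036)&(z<.055)).astype(np.uint8)
N,L,S,C=cv2.connectedComponentsWithStats(mk)
for i in range(1,N):
    if S[i,4]>1500:
        P=W[L==i]; r=cv2.minAreaRect((P[:,:2]*1000).astype(np.float32)); print(S[i],np.median(P[:,2]).round(4),np.round(r[0],1),np.round(r[1],1),round(r[2],2))
plan([.424,-.304,.2],69.2,1)
```

```text
[  286    83    47   263 10065] 0.0443 [ 425.4 -306.4] [ 30.1 200.3] 69.19
[ 324  372   88   59 1832] 0.0441 [ 600.  -324.6] [81.5 31.4] 23.4
t 1.5 pos [ 0.4257 -0.2986  0.2002] F [ 0.8  0.  -0.2] w 0.0858 dist [-1.7 -5.4 -0.2] rot left [-0.004  0.005 -0.016] j [-0.3   0.25 -0.32  0.   -0.99 -1.66]
{'slide': [-0.4, -5.6, 0.2], 'rot': [-0.004, 0.005, -0.016]}
```

View pics/w1.png

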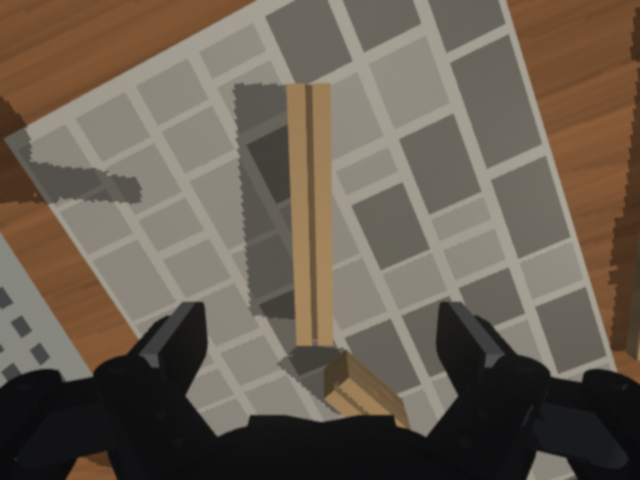

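The wrist view shows the grooved rail between (308,85) and (315,345), with the offcut at (365,390). Rail centre is refined to (425.4,-306.4) at -20.8°. Descending.

```bash
python3 -c "
from h import *
plan([.4254,-.3064,.027],69.2,5,38)"
```

```text
t 1.5 pos [ 0.4257 -0.2986  0.2002] F [ 0.8  0.  -0.2] w 0.0858 dist [  -0.3   -7.8 -173.2] rot left [-0.004  0.005 -0.016] j [-0.3   0.25 -0.32  0.   -0.99 -1.66]
{'slide': [-0.4, -1.5, 38.0], 'rot': [-0.004, 0.005, -0.016]}
{'slide': [-0.5, -1.6, 38.0], 'rot': [0.0, 0.0, 0.0]}
{'slide': [-0.5, -1.6, 38.0], 'rot': [0.0, 0.0, 0.0]}
{'slide': [-0.5, -1.6, 38.0], 'rot': [0.0, 0.0, 0.0]}
{'slide': [-0.3, -0.9, 21.4], 'rot': [0.0, 0.0, 0.0]}
```

arm_command(series=[{"slide": [0, -3, 35], "rot": [-0.004, 0.005, -0.016], "jaw": 100}, {"slide": [0, -3, 35], "rot": [0, 0, 0], "jaw": 100}, {"slide": [0, -2, 35], "rot": [0, 0, 0], "jaw": 100}, {"slide": [0, 0, 25], "rot": [0, 0, 0], "jaw": 100}, {"slide": [0, 0, 15], "rot": [0, 0, 0], "jaw": 100}])

```text
time_s: 1.92
tool_pos: [0.4297, -0.3106, 0.0583]
eef_rot: [0.01, 0.177, 0.984, -0.003]
ft_force: [0.5, -1.0, -0.7]
width: 0.0856
```

```bash
python3 -c "
from h import *
plan([.4254,-.3064,.027],69.2,2,20)"
```

```text
t 1.92 pos [ 0.4297 -0.3106  0.0583] F [ 0.5 -1.  -0.7] w 0.0856 dist [ -4.3   4.2 -31.3] rot left [-0.001  0.021  0.006] j [-0.32  0.44 -0.47  0.   -0.64 -1.61]
{'slide': [3.9, 1.6, 19.6], 'rot': [-0.001, 0.021, 0.006]}
{'slide': [2.1, 0.9, 11.7], 'rot': [0.0, 0.0, 0.0]}
```

arm_command(series=[{"slide": [5, 2, 12], "rot": [0, 0.021, 0.006], "jaw": 100}, {"slide": [1, 1, 12], "rot": [0, 0, 0], "jaw": 100}, {"slide": [0, 0, 7], "rot": [0, 0, 0], "jaw": 100}, {"slide": [0, 0, 0], "rot": [0, 0, 0], "jaw": 100}])

```text
time_s: 2.25
tool_pos: [0.422, -0.3077, 0.0224]
eef_rot: [-0.005, 0.183, 0.983, -0.0]
ft_force: [-0.6, -0.2, 0.6]
width: 0.0854
```

```bash
python3 -c "
from h import *
plan([.4254,-.3064,.027],69.2,2,20)"
```

```text
t 2.25 pos [ 0.422  -0.3077  0.0224] F [-0.6 -0.2  0.6] w 0.0854 dist [3.4 1.3 4.6] rot left [-0.002 -0.009 -0.004] j [-0.32  0.5  -0.5   0.   -0.58 -1.62]
{'slide': [-2.6, 2.5, -4.6], 'rot': [-0.002, -0.009, -0.004]}
{'slide': [0.0, 0.0, 0.0], 'rot': [0.0, 0.0, 0.0]}
```

arm_command(series=[{"slide": [-3, 2.5, -4], "rot": [-0.002, -0.009, -0.004], "jaw": 100}, {"slide": [0, 0, 0], "rot": [0, 0, 0], "jaw": 0}, {"slide": [0, 0, 0], "rot": [0, 0, 0], "jaw": 0}, {"slide": [0, 0, 0], "rot": [0, 0, 0], "jaw": 0}, {"slide": [0, 0, 0], "rot": [0, 0, 0], "jaw": 0}])

```text
time_s: 2.67
tool_pos: [0.4285, -0.3081, 0.0304]
eef_rot: [0.004, 0.18, 0.984, -0.001]
ft_force: [-0.6, 0.5, -0.7]
width: 0.0389
```

arm_command(series=[{"slide": [0, 0, 0], "rot": [0, 0, 0], "jaw": 0}, {"slide": [0, 0, 0], "rot": [0, 0, 0], "jaw": 0}, {"slide": [0, 0, 0], "rot": [0, 0, 0], "jaw": 0}, {"slide": [0, 0, 0], "rot": [0, 0, 0], "jaw": 0}])

```text
time_s: 3.0
tool_pos: [0.4291, -0.3081, 0.0318]
eef_rot: [0.005, 0.18, 0.984, -0.001]
ft_force: [0.1, 0.7, -0.4]
width: 0.0291
```

```bash
python3 -c "
from h import *
plan([.4254,-.3064,.027],69.2,1,20)"
```

```text
t 3.0 pos [ 0.4291 -0.3081  0.0318] F [ 0.1  0.7 -0.4] w 0.0291 dist [-3.7  1.7 -4.8] rot left [0.   0.01 0.  ] j [-0.32  0.48 -0.49  0.   -0.59 -1.62]
{'slide': [4.1, 0.3, 4.8], 'rot': [0.0, 0.01, 0.0]}
```

arm_command(series=[{"slide": [0, 0, -15], "rot": [0, 0, 0], "jaw": 0}, {"slide": [0, 0, -30], "rot": [0, 0, 0], "jaw": 0}, {"slide": [0, 0, -35], "rot": [0, 0, 0], "jaw": 0}, {"slide": [0, 0, -20], "rot": [0, 0, 0], "jaw": 0}])

```text
time_s: 3.33
tool_pos: [0.4235, -0.3059, 0.1282]
eef_rot: [-0.004, 0.181, 0.983, 0.001]
ft_force: [0.8, -0.8, -1.9]
width: 0.0292
```

```bash
python3 -c "
from h import *
plan([.466,.038,.13],74.7,10,35)"
```

```text
t 3.33 pos [ 0.4235 -0.3059  0.1282] F [ 0.8 -0.8 -1.9] w 0.0292 dist [ 42.5 343.9   1.8] rot left [ 0.001 -0.009 -0.097] j [-0.32  0.34 -0.4  -0.   -0.84 -1.62]
{'slide': [8.4, 34.0, -0.1], 'rot': [0.001, -0.009, -0.097]}
{'slide': [5.0, 34.6, -0.2], 'rot': [0.0, 0.0, 0.0]}
{'slide': [5.0, 34.6, -0.2], 'rot': [0.0, 0.0, 0.0]}
{'slide': [5.0, 34.6, -0.2], 'rot': [0.0, 0.0, 0.0]}
{'slide': [5.0, 34.6, -0.2], 'rot': [0.0, 0.0, 0.0]}
{'slide': [5.0, 34.6, -0.2], 'rot': [0.0, 0.0, 0.0]}
{'slide': [5.0, 34.6, -0.2], 'rot': [0.0, 0.0, 0.0]}
{'slide': [5.0, 34.6, -0.2], 'rot': [0.0, 0.0, 0.0]}
{'slide': [5.0, 34.6, -0.2], 'rot': [0.0, 0.0, 0.0]}
{'slide': [4.5, 31.2, -0.2], 'rot': [0.0, 0.0, 0.0]}
```

arm_command(series=[{"slide": [6, 25, 0], "rot": [0, -0.009, -0.05], "jaw": 0}, {"slide": [5, 35, 0], "rot": [0, 0, -0.047], "jaw": 0}, {"slide": [5, 35, 0], "rot": [0, 0, 0], "jaw": 0}, {"slide": [5, 35, 0], "rot": [0, 0, 0], "jaw": 0}, {"slide": [5, 35, 0], "rot": [0, 0, 0], "jaw": 0}])

```text
time_s: 3.75
tool_pos: [0.4491, -0.1412, 0.1337]
eef_rot: [0.007, 0.137, 0.991, -0.001]
ft_force: [1.4, -0.3, -0.3]
width: 0.0293
```

arm_command(series=[{"slide": [5, 35, 0], "rot": [0, 0, 0], "jaw": 0}, {"slide": [5, 35, 0], "rot": [0, 0, 0], "jaw": 0}, {"slide": [5, 35, 0], "rot": [0, 0, 0], "jaw": 0}, {"slide": [4, 25, 0], "rot": [0, 0, 0], "jaw": 0}, {"slide": [0, 5, 0], "rot": [0, 0, 0], "jaw": 0}])

```text
time_s: 4.17
tool_pos: [0.4664, 0.0043, 0.1331]
eef_rot: [0.007, 0.134, 0.991, -0.001]
ft_force: [0.2, -0.8, -1.5]
width: 0.0294
```

```bash
python3 -c "
from h import *
plan([.466,.038,.13],74.7,4,25)"
```

```text
t 4.17 pos [0.4664 0.0043 0.1331] F [ 0.2 -0.8 -1.5] w 0.0294 dist [-0.4 33.7 -3.1] rot left [ 0.     0.014 -0.003] j [ 0.36  0.24 -0.54  0.01 -0.78 -2.21]
{'slide': [6.9, 23.9, 2.2], 'rot': [0.0, 0.014, -0.003]}
{'slide': [2.4, 8.4, 0.8], 'rot': [0.0, 0.0, 0.0]}
{'slide': [0.0, 0.0, 0.0], 'rot': [0.0, 0.0, 0.0]}
{'slide': [0.0, 0.0, 0.0], 'rot': [0.0, 0.0, 0.0]}
```

arm_command(series=[{"slide": [6, 22, 2], "rot": [0, 0.008, -0.003], "jaw": 0}, {"slide": [3, 10, 1], "rot": [0, 0, 0], "jaw": 0}, {"slide": [0, 1, 0], "rot": [0, 0, 0], "jaw": 0}])

```text
time_s: 4.42
tool_pos: [0.4657, 0.0412, 0.1293]
eef_rot: [0.002, 0.131, 0.991, -0.001]
ft_force: [-0.2, -0.6, -0.8]
width: 0.0293
```

Run:
```python
from h import *
plan([.466,.038,.08],74.7,3,25)
for c in ("top","wrist"):
    p,d,m=snap(c); save(c+"2",p); W=cloud(m,d); np.savez(c+"2.npz",W=W)
    z=W[...,2]
    if c=="wrist":
        print([ (t,[(r["conf"],np.round(r["at"])) for r in bot.mark_of(t,c)[:2]]) for t in("rail_center","rail_place")])
        s=bot.observe()
        for lo,hi in((.045,.075),(.026,.042),(.09,.17)):
            mk=((d>0)&(z>lo)&(z<hi)).astype(np.uint8); N,L,S,C=cv2.connectedComponentsWithStats(mk)
            for i in range(1,N):
                if S[i,4]>500:
                    P=W[L==i]; r=cv2.minAreaRect((P[:,:2]*1000).astype(np.float32)); print(lo,S[i],np.median(P[:,2]).round(4),np.round(r[0],1),np.round(r[1],1),round(r[2],2))
```

```text
t 4.42 pos [0.4657 0.0412 0.1293] F [-0.2 -0.6 -0.8] w 0.0293 dist [  0.3  -3.2 -49.3] rot left [-0.     0.004  0.004] j [ 0.44  0.25 -0.54  0.   -0.78 -2.28]
{'slide': [-0.5, -1.5, 24.9], 'rot': [-0.0, 0.004, 0.004]}
{'slide': [-0.6, -1.5, 24.4], 'rot': [0.0, 0.0, 0.0]}
{'slide': [0.0, 0.0, 0.0], 'rot': [0.0, 0.0, 0.0]}
[('rail_center', [(0.71, array([320., 305.]))]), ('rail_place', [])]
0.045 [ 440  238   35  116 3017] 0.0537 [508.6 108.6] [17.  66.6] 75.08
0.026 [ 226  128   44   66 2711] 0.0344 [405.8  13.3] [23.8 36.2] 74.87
0.026 [ 483  150   64  161 5322] 0.0288 [489.6 154.4] [21.  99.5] 71.19
0.026 [ 606  355   34   60 1020] 0.0343 [608.1 207.3] [ 5.2 35.6] 74.95
0.09 [  122     0   398   446 59216] 0.1429 [433.3  36.6] [133.  100.5] 6.38
```

View pics/wrist2.png

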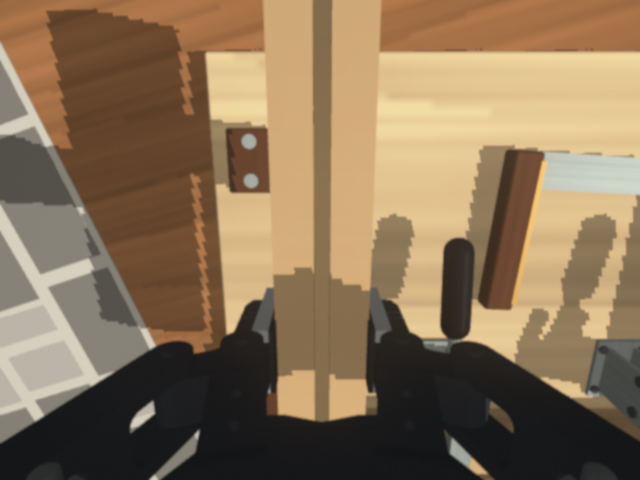

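The wrist view shows the rail held straight, with its groove vertical at column 320. The near side stop is at (248,160), just clear on its left, and the clamp handle is at (457,290), well to the right. I'm lowering it now.

arm_command(series=[{"slide": [0, -1, 25], "rot": [0, 0, 0.004], "jaw": 0}, {"slide": [0, -1, 22], "rot": [0, 0, 0], "jaw": 0}, {"slide": [0, 0, 15], "rot": [0, 0, 0], "jaw": 0}, {"slide": [0, 0, 6], "rot": [0, 0, 0], "jaw": 0}, {"slide": [0, 0, 0], "rot": [0, 0, 0], "jaw": 0}])

```text
time_s: 5.03
tool_pos: [0.4671, 0.0328, 0.0613]
eef_rot: [0.005, 0.138, 0.99, 0.001]
ft_force: [0.2, -0.4, -0.8]
width: 0.0294
```

```bash
python3 -c "
from h import *
plan([.466,.038,.0468],74.7,3,4)"
```

```text
t 5.03 pos [0.4671 0.0328 0.0613] F [ 0.2 -0.4 -0.8] w 0.0294 dist [ -1.1   5.2 -14.5] rot left [ 0.002  0.009 -0.011] j [ 0.42  0.36 -0.61  0.01 -0.59 -2.28]
{'slide': [0.7, 1.2, 3.8], 'rot': [0.002, 0.009, -0.011]}
{'slide': [0.6, 1.2, 3.8], 'rot': [0.0, 0.0, 0.0]}
{'slide': [0.6, 1.2, 3.8], 'rot': [0.0, 0.0, 0.0]}
```

arm_command(series=[{"slide": [0, 4, 0], "rot": [0, 0, -0.011], "jaw": 0}, {"slide": [0, 2, 4], "rot": [0, 0, 0], "jaw": 0}, {"slide": [0, 0, 4], "rot": [0, 0, 0], "jaw": 0}, {"slide": [0, 0, 0], "rot": [0, 0, 0], "jaw": 0}])

```text
time_s: 5.37
tool_pos: [0.4706, 0.0383, 0.0549]
eef_rot: [0.007, 0.133, 0.991, 0.001]
ft_force: [-0.3, -0.6, -1.3]
width: 0.0288
```

```bash
python3 -c "
from h import *
plan([.466,.038,.0468],74.7,1,4)"
```

```text
t 5.37 pos [0.4706 0.0383 0.0549] F [-0.3 -0.6 -1.3] w 0.0288 dist [-4.6 -0.3 -8.1] rot left [ 0.005  0.013 -0.   ] j [ 0.43  0.37 -0.61  0.01 -0.57 -2.27]
{'slide': [1.9, -0.7, 3.4], 'rot': [0.005, 0.013, -0.0]}
```

arm_command(series=[{"slide": [2, 0, 3], "rot": [0.005, 0.004, 0], "jaw": 0}, {"slide": [0, 0, 2], "rot": [0, 0, 0], "jaw": 0}, {"slide": [0, 0, 1.5], "rot": [0, 0, 0], "jaw": 0}, {"slide": [0, 0, 1], "rot": [0, 0, 0], "jaw": 0}])

```text
time_s: 5.7
tool_pos: [0.4696, 0.0397, 0.0481]
eef_rot: [0.006, 0.133, 0.991, -0.0]
ft_force: [-0.6, 0.3, -1.3]
width: 0.0293
```

```bash
python3 -c "
from h import *
plan([.466,.038,.0468],74.7,1,4)"
```

```text
t 5.7 pos [0.4696 0.0397 0.0481] F [-0.6  0.3 -1.3] w 0.0293 dist [-3.6 -1.7 -1.3] rot left [0.001 0.011 0.001] j [ 0.43  0.39 -0.62  0.01 -0.56 -2.28]
{'slide': [2.9, -2.5, 1.2], 'rot': [0.001, 0.011, 0.001]}
```

Just above the board. Next is a gentle touchdown.

arm_command(series=[{"slide": [0, 0, 1], "rot": [0, 0, 0], "jaw": 0}, {"slide": [0, 0, 1], "rot": [0, 0, 0], "jaw": 0}, {"slide": [0, 0, 0.5], "rot": [0, 0, 0], "jaw": 0}])

```text
time_s: 5.95
tool_pos: [0.4697, 0.0398, 0.046]
eef_rot: [0.005, 0.132, 0.991, -0.0]
ft_force: [-2.1, 1.1, 9.9]
width: 0.0291
```

```bash
python3 -c "
from h import *
plan([.466,.038,.0468],74.7,1,4);print(bot.observe()['wrist_torque'])"
```

```text
t 5.95 pos [0.4697 0.0398 0.046 ] F [-2.1  1.1  9.9] w 0.0291 dist [-3.7 -1.8  0.8] rot left [0.001 0.011 0.001] j [ 0.43  0.39 -0.62  0.01 -0.55 -2.28]
{'slide': [3.0, -2.6, -0.8], 'rot': [0.001, 0.011, 0.001]}
[ 0.27268426  1.09933177 -0.07939252]
```

The contact is on the rear end only (moment about +1.1 N m), so the nose sits about 1 mm high. I'll level it, then move sideways towards the stops.

arm_command(series=[{"slide": [0, 0, -0.3], "rot": [0, 0.009, 0], "jaw": 0}, {"slide": [0, 0, 0], "rot": [0, 0, 0], "jaw": 0}, {"slide": [0, 0, 0.2], "rot": [0, 0, 0], "jaw": 0}])

```text
time_s: 6.2
tool_pos: [0.4701, 0.04, 0.0465]
eef_rot: [0.001, 0.132, 0.991, 0.001]
ft_force: [-0.5, -0.1, 0.7]
width: 0.0289
```

```bash
python3 -c "
from h import *
plan([.466,.038,.0468],74.7,1,4);print(bot.observe()['wrist_torque'])"
```

```text
t 6.2 pos [0.4701 0.04   0.0465] F [-0.5 -0.1  0.7] w 0.0289 dist [-4.1 -2.   0.3] rot left [0.001 0.002 0.002] j [ 0.43  0.39 -0.61  0.   -0.57 -2.27]
{'slide': [3.0, -2.6, -0.2], 'rot': [0.001, 0.002, 0.002]}
[0.00483194 0.0036553  0.04860187]
```

arm_command(series=[{"slide": [0, -3, 0], "rot": [0, 0, 0], "jaw": 0}, {"slide": [0, -2.5, 0], "rot": [0, 0, 0], "jaw": 0}, {"slide": [0, -1.5, 0], "rot": [0, 0, 0], "jaw": 0}, {"slide": [0, -0.5, 0], "rot": [0, 0, 0], "jaw": 0}])

```text
time_s: 6.53
tool_pos: [0.4685, 0.0323, 0.0464]
eef_rot: [0.002, 0.132, 0.991, 0.001]
ft_force: [-0.7, -0.3, 0.2]
width: 0.0296
```

```bash
cat >> h.py <<'E'
def jf():
    s=bot.observe(); a=np.radians(-15.3); X=np.array([np.cos(a),np.sin(a),0]); Y=np.array([-X[1],X[0],0])
    q=s["eef_rot"]; T=Rn.from_quat([q[1],q[2],q[3],q[0]]); e=s["tool_pos"]-np.array([.4929,.0224,.0468])
    ty=T.apply([0,1,0]); tz=T.apply([0,0,1]); M=s["wrist_torque"]; F=s["ft_force"]
    print("t %.2f"%s["time_s"],"jig pos mm",(1000*np.array([e@X,e@Y,e[2]])).round(2),"F jig",np.round([F@X,F@Y,F[2]],1),"M jig",np.round([M@X,M@Y,M[2]],2),"tooly yaw %.2f"%np.degrees(np.arctan2(ty[1],ty[0])),"tilt nose/side %.4f %.4f"%(tz@X,tz@Y),"w",round(s["width"],4))
E
python3 -c "
from h import *
jf()"
```

```text
t 6.53 jig pos mm [-26.11   3.13  -0.36] F jig [-0.6 -0.5  0.2] M jig [ 0.06 -0.05 -0.  ] tooly yaw 74.83 tilt nose/side 0.0036 0.0021 w 0.0296
```

arm_command(series=[{"slide": [0, -1, 0], "rot": [0, 0, 0], "jaw": 0}, {"slide": [0, -1, 0], "rot": [0, 0, 0], "jaw": 0}, {"slide": [0, -0.6, 0], "rot": [0, 0, 0], "jaw": 0}, {"slide": [0, -0.6, 0], "rot": [0, 0, 0], "jaw": 0}])

```text
time_s: 6.87
tool_pos: [0.4676, 0.0287, 0.0464]
eef_rot: [0.002, 0.132, 0.991, 0.001]
ft_force: [0.9, 1.0, 0.3]
width: 0.0296
```

```bash
python3 -c "
from h import *
jf()"
```

```text
t 6.87 jig pos mm [-26.09  -0.64  -0.37] F jig [0.6 1.2 0.3] M jig [ 0.1  -0.01 -0.01] tooly yaw 74.82 tilt nose/side 0.0037 0.0022 w 0.0296
```

arm_command(series=[{"slide": [0, -0.6, 0], "rot": [0, 0, 0], "jaw": 0}, {"slide": [0, -0.6, 0], "rot": [0, 0, 0], "jaw": 0}, {"slide": [0, -0.5, 0], "rot": [0, 0, 0], "jaw": 0}, {"slide": [0, -0.5, 0], "rot": [0, 0, 0], "jaw": 0}])

```text
time_s: 7.2
tool_pos: [0.4675, 0.0277, 0.0465]
eef_rot: [0.003, 0.132, 0.991, 0.002]
ft_force: [-0.1, 4.1, -0.9]
width: 0.0293
```

```bash
python3 -c "
from h import *
jf()"
```

```text
t 7.20 jig pos mm [-25.88  -1.6   -0.31] F jig [-1.2  4.  -0.9] M jig [1.08 0.52 0.1 ] tooly yaw 74.88 tilt nose/side 0.0049 0.0044 w 0.0293
```

Touching the stops with about 4 N at y = -1.6. Next I'll slide forward along them.

arm_command(series=[{"slide": [-3, 0, 0], "rot": [0, 0, 0], "jaw": 0}, {"slide": [-5, 0, 0], "rot": [0.002, 0, 0], "jaw": 0}, {"slide": [-4, 0, 0], "rot": [0, 0, 0], "jaw": 0}, {"slide": [-2, 0, 0], "rot": [0, 0, 0], "jaw": 0}, {"slide": [-0.5, 0, 0], "rot": [0, 0, 0], "jaw": 0}])

```text
time_s: 7.62
tool_pos: [0.4825, 0.0237, 0.0464]
eef_rot: [0.002, 0.131, 0.991, 0.001]
ft_force: [-0.9, 2.1, 0.7]
width: 0.0293
```

```bash
python3 -c "
from h import *
jf()"
```

```text
t 7.62 jig pos mm [-10.32  -1.51  -0.39] F jig [-1.4  1.8  0.7] M jig [0.83 0.42 0.17] tooly yaw 74.89 tilt nose/side 0.0042 0.0016 w 0.0293
```

arm_command(series=[{"slide": [-1.5, -0.2, 0.1], "rot": [0, 0, 0], "jaw": 0}, {"slide": [-1.2, -0.2, 0.1], "rot": [0, 0, 0], "jaw": 0}, {"slide": [-1.2, -0.2, 0.1], "rot": [0, 0, 0], "jaw": 0}, {"slide": [-1, -0.2, 0.1], "rot": [0, 0, 0], "jaw": 0}, {"slide": [-1, -0.2, 0.1], "rot": [0, 0, 0], "jaw": 0}])

```text
time_s: 8.03
tool_pos: [0.4891, 0.0218, 0.0463]
eef_rot: [0.003, 0.131, 0.991, 0.001]
ft_force: [-1.2, 4.4, 0.2]
width: 0.0298
```

```bash
python3 -c "
from h import *
jf()"
```

```text
t 8.03 jig pos mm [-3.49 -1.56 -0.52] F jig [-2.3  3.9  0.2] M jig [1.17 0.66 0.05] tooly yaw 74.89 tilt nose/side 0.0055 0.0035 w 0.0298
```

arm_command(series=[{"slide": [-1, -0.2, 0.1], "rot": [0, 0, 0], "jaw": 0}, {"slide": [-0.8, -0.2, 0.1], "rot": [0, 0, 0], "jaw": 0}, {"slide": [-0.8, -0.2, 0.1], "rot": [0, 0, 0], "jaw": 0}, {"slide": [-0.8, -0.2, 0.1], "rot": [0, 0, 0], "jaw": 0}])

```text
time_s: 8.37
tool_pos: [0.4927, 0.0208, 0.0462]
eef_rot: [0.003, 0.131, 0.991, 0.002]
ft_force: [-2.1, 4.1, 0.9]
width: 0.0292
```

```bash
python3 -c "
from h import *
jf()"
```

```text
t 8.37 jig pos mm [ 0.19 -1.56 -0.63] F jig [-3.1  3.4  0.9] M jig [1.22 0.7  0.08] tooly yaw 74.90 tilt nose/side 0.0061 0.0048 w 0.0292
```

arm_command(series=[{"slide": [-0.8, -0.2, 0], "rot": [0, 0, 0], "jaw": 0}, {"slide": [-0.8, -0.2, 0], "rot": [0, 0, 0], "jaw": 0}, {"slide": [-0.8, -0.2, 0], "rot": [0, 0, 0], "jaw": 0}, {"slide": [-0.8, -0.2, 0], "rot": [0, 0, 0], "jaw": 0}])

```text
time_s: 8.7
tool_pos: [0.4946, 0.0203, 0.0462]
eef_rot: [0.002, 0.132, 0.991, 0.003]
ft_force: [-5.9, 10.2, 4.2]
width: 0.0291
```

```bash
python3 -c "
from h import *
jf()"
```

```text
t 8.70 jig pos mm [ 2.25 -1.6  -0.56] F jig [-8.4  8.3  4.2] M jig [2.09 1.88 0.19] tooly yaw 74.87 tilt nose/side 0.0040 0.0056 w 0.0291
```

arm_command(series=[{"slide": [-0.8, 0, 0], "rot": [0.002, 0, 0], "jaw": 0}, {"slide": [-0.8, -0.05, 0], "rot": [0, 0, 0], "jaw": 0}, {"slide": [-0.8, -0.05, 0], "rot": [0, 0, 0], "jaw": 0}])

```text
time_s: 8.95
tool_pos: [0.4946, 0.0203, 0.0462]
eef_rot: [0.0, 0.132, 0.991, 0.002]
ft_force: [-4.7, 8.3, 2.3]
width: 0.0291
```

```bash
python3 -c "
from h import *
jf()
p,d,m=snap('side');save('s3',cv2.resize(p[200:360,190:410],None,fx=3.5,fy=3.5,interpolation=cv2.INTER_CUBIC))
jf()"
```

```text
t 8.95 jig pos mm [ 2.22 -1.54 -0.62] F jig [-6.7  6.7  2.3] M jig [1.54 1.15 0.16] tooly yaw 74.88 tilt nose/side 0.0000 0.0031 w 0.0291
t 9.00 jig pos mm [ 2.23 -1.55 -0.61] F jig [-5.5  4.6  3.4] M jig [1.57 1.17 0.16] tooly yaw 74.87 tilt nose/side -0.0000 0.0031 w 0.0291
```

View pics/s3.png

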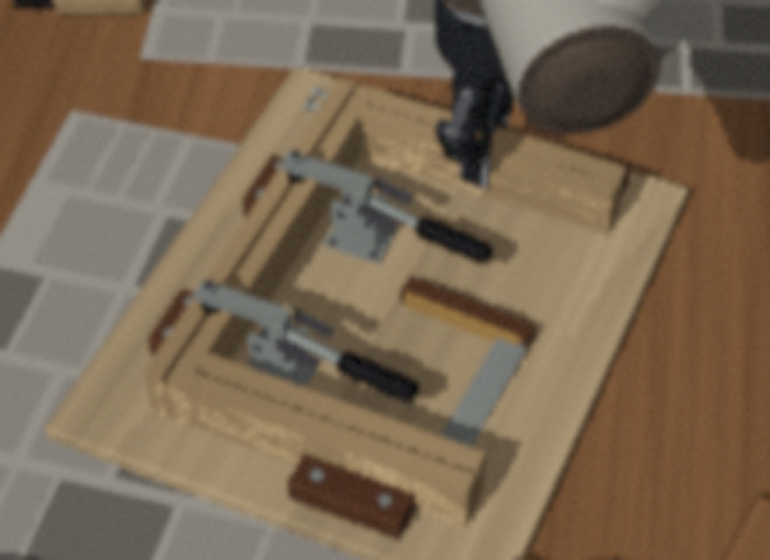

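The side view shows the rail's end meeting the long bar at (355,100), and the rail lying along the far side. The square and clamps are undisturbed. I'll ramp the push to about 12 N.

arm_command(series=[{"slide": [-1.0, -0.1, 0], "rot": [0, 0, 0], "jaw": 0}, {"slide": [-1.2, -0.1, 0], "rot": [0, 0, 0], "jaw": 0}, {"slide": [-1.3, -0.1, 0], "rot": [0, 0, 0], "jaw": 0}, {"slide": [-1.4, -0.1, 0], "rot": [0, 0, 0], "jaw": 0}, {"slide": [-1.4, -0.1, 0], "rot": [0, 0, 0], "jaw": 0}])

```text
time_s: 9.42
tool_pos: [0.4947, 0.0203, 0.0462]
eef_rot: [-0.005, 0.132, 0.991, 0.002]
ft_force: [-6.2, 8.2, 4.0]
width: 0.0292
```

```bash
python3 -c "
from h import *
jf()"
```

```text
t 9.42 jig pos mm [ 2.24 -1.55 -0.61] F jig [-8.1  6.3  4. ] M jig [1.94 1.74 0.07] tooly yaw 74.80 tilt nose/side -0.0100 0.0027 w 0.0292
```

The tool is pitching slowly under the push (tilt is now -0.010 against about +0.004 when flat), so I'll counter it.

arm_command(series=[{"slide": [-1.2, -0.05, 0], "rot": [0, -0.005, 0], "jaw": 0}, {"slide": [-1.2, -0.05, 0], "rot": [0, -0.005, 0], "jaw": 0}, {"slide": [-1.2, -0.05, 0], "rot": [0, -0.005, 0], "jaw": 0}, {"slide": [-1.2, -0.05, 0], "rot": [0, -0.005, 0], "jaw": 0}])

```text
time_s: 9.75
tool_pos: [0.4947, 0.0203, 0.0461]
eef_rot: [0.001, 0.132, 0.991, 0.0]
ft_force: [-4.1, 7.2, 4.0]
width: 0.0292
```

```bash
python3 -c "
from h import *
jf()"
```

```text
t 9.75 jig pos mm [ 2.25 -1.57 -0.71] F jig [-5.8  5.9  4. ] M jig [1.98 2.05 0.18] tooly yaw 74.77 tilt nose/side 0.0018 0.0012 w 0.0292
```

arm_command(series=[{"slide": [-1.6, 0, 0], "rot": [0, -0.004, 0], "jaw": 0}, {"slide": [-1.9, 0, 0], "rot": [0, -0.003, 0], "jaw": 0}, {"slide": [-2.0, 0, 0], "rot": [0, -0.003, 0], "jaw": 0}, {"slide": [-2.0, 0, 0], "rot": [0, -0.003, 0], "jaw": 0}])

```text
time_s: 10.08
tool_pos: [0.4947, 0.0203, 0.0461]
eef_rot: [0.0, 0.133, 0.991, -0.001]
ft_force: [-7.7, 9.8, 6.1]
width: 0.0293
```

```bash
python3 -c "
from h import *
jf()"
```

```text
t 10.08 jig pos mm [ 2.27 -1.54 -0.71] F jig [-10.    7.4   6.1] M jig [2.56 2.84 0.2 ] tooly yaw 74.76 tilt nose/side 0.0010 -0.0024 w 0.0293
```

arm_command(series=[{"slide": [-2.2, 0.3, -0.2], "rot": [-0.002, -0.004, 0], "jaw": 0}, {"slide": [-2.4, 0.4, -0.2], "rot": [-0.002, -0.004, 0], "jaw": 0}, {"slide": [-2.4, 0.4, -0.2], "rot": [-0.001, -0.004, 0], "jaw": 0}, {"slide": [-2.4, 0.4, -0.2], "rot": [-0.001, -0.004, 0], "jaw": 0}])

```text
time_s: 10.42
tool_pos: [0.4947, 0.0203, 0.0461]
eef_rot: [-0.001, 0.133, 0.991, -0.001]
ft_force: [-7.5, 9.2, 5.3]
width: 0.0292
```

```bash
python3 -c "
from h import *
jf()"
```

```text
t 10.42 jig pos mm [ 2.26 -1.52 -0.71] F jig [-9.7  6.9  5.3] M jig [2.32 2.82 0.26] tooly yaw 74.74 tilt nose/side -0.0012 -0.0027 w 0.0292
```

arm_command(series=[{"slide": [-2.8, 0.8, -0.4], "rot": [-0.002, -0.005, 0], "jaw": 0}, {"slide": [-3.0, 0.8, -0.4], "rot": [-0.002, -0.005, 0], "jaw": 0}, {"slide": [-3.0, 0.8, -0.4], "rot": [-0.002, -0.005, 0], "jaw": 0}, {"slide": [-3.0, 0.8, -0.4], "rot": [-0.002, -0.005, 0], "jaw": 0}])

```text
time_s: 10.75
tool_pos: [0.4947, 0.0204, 0.0461]
eef_rot: [-0.002, 0.133, 0.991, -0.001]
ft_force: [-9.7, 9.4, 6.0]
width: 0.0296
```

```bash
python3 -c "
from h import *
jf()"
```

```text
t 10.75 jig pos mm [ 2.24 -1.5  -0.72] F jig [-11.8   6.5   6. ] M jig [2.12 3.01 0.29] tooly yaw 74.71 tilt nose/side -0.0042 -0.0036 w 0.0296
```

arm_command(series=[{"slide": [-3, 1.5, -0.8], "rot": [-0.004, -0.008, 0], "jaw": 0}, {"slide": [-3, 1.5, -0.8], "rot": [-0.004, -0.008, 0], "jaw": 0}, {"slide": [-3, 1.5, -0.8], "rot": [-0.004, -0.008, 0], "jaw": 0}, {"slide": [-3, 1.5, -0.8], "rot": [-0.004, -0.008, 0], "jaw": 0}])

```text
time_s: 11.08
tool_pos: [0.4947, 0.0204, 0.0461]
eef_rot: [0.001, 0.133, 0.991, -0.001]
ft_force: [-5.7, 7.2, 2.5]
width: 0.0293
```

```bash
python3 -c "
from h import *
jf()"
```

```text
t 11.08 jig pos mm [ 2.26 -1.43 -0.71] F jig [-7.4  5.4  2.5] M jig [1.23 2.47 0.32] tooly yaw 74.68 tilt nose/side 0.0023 -0.0015 w 0.0293
```

arm_command(series=[{"slide": [-4, 1.5, -0.5], "rot": [-0.004, -0.007, 0], "jaw": 0}, {"slide": [-4, 1.5, -0.5], "rot": [-0.004, -0.006, 0], "jaw": 0}, {"slide": [-4, 1.5, -0.5], "rot": [-0.003, -0.006, 0], "jaw": 0}, {"slide": [-4, 1.5, -0.5], "rot": [-0.003, -0.006, 0], "jaw": 0}])

```text
time_s: 11.42
tool_pos: [0.4947, 0.0204, 0.0461]
eef_rot: [-0.003, 0.134, 0.991, -0.001]
ft_force: [-11.0, 8.9, 7.7]
width: 0.0292
```

```bash
python3 -c "
from h import *
jf()"
```

```text
t 11.42 jig pos mm [ 2.27 -1.46 -0.72] F jig [-13.    5.7   7.7] M jig [1.9  3.44 0.39] tooly yaw 74.65 tilt nose/side -0.0057 -0.0031 w 0.0292
```

arm_command(series=[{"slide": [-4, 1.8, -1.2], "rot": [-0.005, -0.01, -0.002], "jaw": 0}, {"slide": [-4, 1.8, -1.2], "rot": [-0.005, -0.009, -0.002], "jaw": 0}, {"slide": [-4, 1.8, -1.2], "rot": [-0.004, -0.008, -0.002], "jaw": 0}, {"slide": [-4, 1.8, -1.2], "rot": [-0.004, -0.008, -0.002], "jaw": 0}])

```text
time_s: 11.75
tool_pos: [0.4947, 0.0204, 0.0461]
eef_rot: [-0.002, 0.132, 0.991, -0.0]
ft_force: [-8.2, 7.8, 3.1]
width: 0.0293
```

```bash
python3 -c "
from h import *
jf()"
```

```text
t 11.75 jig pos mm [ 2.27 -1.48 -0.67] F jig [-10.    5.3   3.1] M jig [1.41 2.71 0.01] tooly yaw 74.82 tilt nose/side -0.0041 -0.0010 w 0.0293
```

arm_command(series=[{"slide": [-4.5, 1.8, -1], "rot": [-0.004, -0.009, -0.002], "jaw": 0}, {"slide": [-4.5, 1.8, -1], "rot": [-0.004, -0.009, -0.002], "jaw": 0}, {"slide": [-4.5, 1.8, -1], "rot": [-0.004, -0.009, -0.001], "jaw": 0}, {"slide": [-4.5, 1.8, -1], "rot": [-0.004, -0.009, -0.001], "jaw": 0}, {"slide": [-4.5, 1.8, -1], "rot": [-0.004, -0.009, -0.001], "jaw": 0}])

```text
time_s: 12.17
tool_pos: [0.4947, 0.0203, 0.0461]
eef_rot: [-0.003, 0.133, 0.991, -0.0]
ft_force: [-11.1, 8.9, 5.5]
width: 0.0292
```

```bash
python3 -c "
from h import *
jf()"
```

```text
t 12.17 jig pos mm [ 2.27 -1.52 -0.72] F jig [-13.1   5.6   5.5] M jig [1.74 3.36 0.24] tooly yaw 74.75 tilt nose/side -0.0055 -0.0017 w 0.0292
```

Steady at about 13 N. Camera calls hold the last target without re-basing, so I'll use them to hold and log the force.

Run:
```python
from h import *
for i in range(64):
    bot.snapshot("top"); s=bot.observe()
    f=-(s["ft_force"]@np.array([.9646,-.2639,0]))
    if i%8==0: jf()
    if i>5 and not 8<f<17: print("stop",i,f); break
jf()
```

```text
t 12.22 jig pos mm [ 2.26 -1.51 -0.71] F jig [-12.8   5.2   4.7] M jig [1.76 3.38 0.14] tooly yaw 74.75 tilt nose/side -0.0055 -0.0017 w 0.0289
t 12.62 jig pos mm [ 2.28 -1.51 -0.72] F jig [-13.6   4.8   4.6] M jig [1.74 3.33 0.15] tooly yaw 74.75 tilt nose/side -0.0055 -0.0017 w 0.029
t 13.02 jig pos mm [ 2.28 -1.51 -0.72] F jig [-13.2   5.7   4.4] M jig [1.75 3.31 0.19] tooly yaw 74.75 tilt nose/side -0.0055 -0.0016 w 0.029
t 13.42 jig pos mm [ 2.26 -1.52 -0.72] F jig [-13.    6.    5.3] M jig [1.73 3.33 0.23] tooly yaw 74.75 tilt nose/side -0.0055 -0.0016 w 0.0293
t 13.82 jig pos mm [ 2.28 -1.5  -0.72] F jig [-12.5   5.3   5.9] M jig [1.77 3.42 0.19] tooly yaw 74.75 tilt nose/side -0.0055 -0.0016 w 0.0292
t 14.22 jig pos mm [ 2.28 -1.49 -0.72] F jig [-13.6   5.1   6. ] M jig [1.71 3.32 0.21] tooly yaw 74.75 tilt nose/side -0.0054 -0.0016 w 0.0292
t 14.62 jig pos mm [ 2.27 -1.51 -0.71] F jig [-12.6   4.9   4.9] M jig [1.76 3.39 0.21] tooly yaw 74.75 tilt nose/side -0.0055 -0.0016 w 0.0296
t 15.02 jig pos mm [ 2.28 -1.49 -0.7 ] F jig [-13.3   5.1   6. ] M jig [1.74 3.32 0.21] tooly yaw 74.75 tilt nose/side -0.0054 -0.0016 w 0.0291
t 15.37 jig pos mm [ 2.25 -1.52 -0.74] F jig [-12.8   5.3   5.6] M jig [1.7  3.3  0.19] tooly yaw 74.75 tilt nose/side -0.0055 -0.0017 w 0.0294
```

The push held at 13 ± 0.6 N for 3.2 s. I'll check flatness and seating before handing in.

Run:
```python
from h import *
X=np.array([.9646,-.2639]);Y=np.array([.2639,.9646])
p0=np.array([.4929,.0224])-.004*X
ims=[]
for c in ("wrist","top","side"):
    p,d,m=snap(c); W=cloud(m,d); save(c+"4",p); e=W[...,:2]-p0; x=1000*e@X; y=1000*e@Y; z=1000*W[...,2]
    for lo in range(-110,150,20):
        k=(d>0)&(x>lo)&(x<lo+20)&(y>-25)&(y<22)&(z>52)&(z<68)
        if k.sum()>8: print(c,lo,k.sum(),"z %.1f"%np.median(z[k]),"y %.1f..%.1f"%tuple(np.percentile(y[k],[3,97])), "xmin %.1f"%x[k].min())
    if c=="side": save("s4",cv2.resize(p[205:290,260:410],None,fx=5,fy=5,interpolation=cv2.INTER_CUBIC))
jf()
```

```text
wrist -110 1719 z 59.2 y -16.8..11.6 xmin -95.9
wrist -90 8019 z 59.3 y -16.8..11.7 xmin -90.0
wrist -70 6826 z 59.3 y -16.7..11.7 xmin -70.0
wrist -50 5879 z 59.3 y -16.6..11.8 xmin -50.0
wrist -30 5131 z 59.3 y -16.6..11.8 xmin -30.0
wrist -10 6147 z 59.5 y -20.9..16.9 xmin -10.0
wrist 10 4356 z 59.4 y -17.2..12.6 xmin 10.0
wrist 30 649 z 59.3 y -15.8..11.6 xmin 30.0
top -110 37 z 60.2 y -14.9..13.8 xmin -100.3
top -90 67 z 59.1 y -14.0..13.5 xmin -90.0
top -70 67 z 60.2 y -14.8..13.7 xmin -69.9
top -50 68 z 59.8 y -15.0..13.6 xmin -49.9
top -30 46 z 59.8 y -14.4..13.5 xmin -29.5
top 110 38 z 59.6 y -14.4..17.6 xmin 115.5
side -110 56 z 58.1 y -15.9..15.9 xmin -102.3
side -90 81 z 58.0 y -15.4..15.5 xmin -89.9
side -70 82 z 58.2 y -17.1..15.0 xmin -69.9
side -50 78 z 58.0 y -16.4..15.1 xmin -49.7
side -30 76 z 57.7 y -16.0..14.7 xmin -30.0
side -10 36 z 59.4 y -19.6..20.0 xmin -9.9
side 30 46 z 58.2 y -14.8..17.0 xmin 32.4
side 50 72 z 58.4 y -15.7..16.2 xmin 50.1
side 70 74 z 58.2 y -14.1..16.6 xmin 70.2
side 90 80 z 58.7 y -15.6..20.2 xmin 90.1
side 110 66 z 58.1 y -12.7..21.5 xmin 110.5
t 15.52 jig pos mm [ 2.28 -1.5  -0.7 ] F jig [-13.6   5.4   5.9] M jig [1.74 3.29 0.2 ] tooly yaw 74.75 tilt nose/side -0.0054 -0.0016 w 0.0286
```

View pics/wrist4.png

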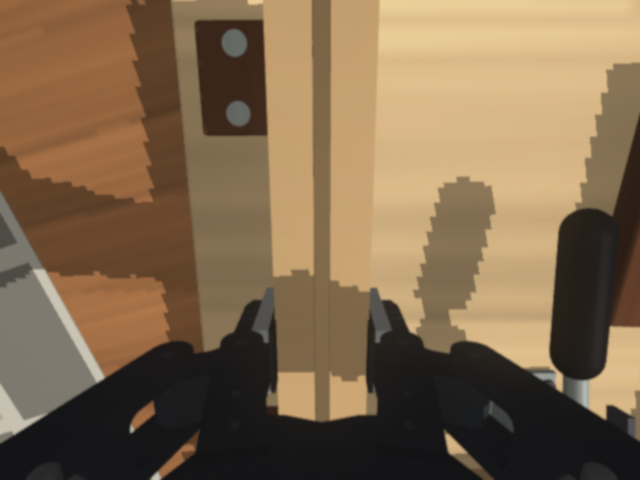

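View pics/s4.png

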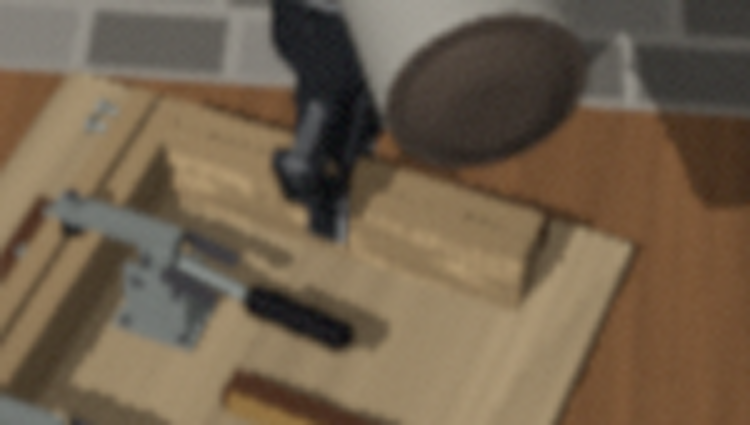

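The wrist view shows the rail's left edge flush against the dark stop at (265,80), with the groove straight at column 320. In the side view the rail's end is closed on the long bar at about (160,100), and the rail lies flat: its top is level within 0.3 mm along its length. Handing in.

```bash
python3 -c "
from h import *
jf(); bot.finish_job()"
```

```text
t 15.52 jig pos mm [ 2.28 -1.5  -0.7 ] F jig [-13.6   5.4   5.9] M jig [1.74 3.29 0.2 ] tooly yaw 74.75 tilt nose/side -0.0054 -0.0016 w 0.0286
the job is handed in; nothing more can be done
```

The cross rail is home on the jig: flat on the board, snug along the side stops, its end against the long bar. I handed the job in at 15.5 s, still gripping and pushing.

**Push:** the forward force held at about 13 N (12.5–13.6 N in the logged readings) for just over three seconds with the arm's target unchanged. It was 13.6 N at hand-in. These are wrist readings. Friction on the stops and board takes up to about 4–5 N of that, so the force on the joint itself is probably 9–13 N. No reading on any axis passed 14 N, but I only read the force at the end of each move call, not continuously.

**Seating:** the wrist camera shows the rail's top level to within 0.3 mm, but it did not see the last 50 mm or so at the joint. It also shows the rail's side against the near stop. The rail is pressed against the stops with about 5 N.

**Disagreements:** the rail stopped about 2 mm further forward and 1.5 mm nearer the stops than I had estimated from the cameras, which is about the calibration error. The gripper pitched up to about 0.01 rad under the push; I countered it, and about 0.005 rad remained at the end. No camera saw the joint closely, so that contact rests on the force readings and the side view.

The clamp and square in the final views had not moved. I did not re-check the offcut, driver, glue, tray or brush, but the arm stayed clear of them.

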